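# Move the turner to the other folding hook and fold the empty one away

### The arm

A 7-joint arm with a two-finger parallel gripper is mounted at the origin on the work surface. World frame = base frame: x ahead of the robot, y to its left, z up, the work surface at z = 0. Lengths are in mm, angles in rad, forces in N, time in s.
With the tool pointing down it reaches from about 425 to 950 mm from the base axis. Payload 4.7 kg.
Tool frame: the origin (TCP) lies at the very end of the fingers, on their centre line; the grasp point (between the pads) lies grip_point_offset behind it (grip_point_offset is the distance from the TCP to the grasp point, in mm); z points along the fingers, y is the line along which they close (so a half turn about z gives the same grasp; the last joint's range is limited). The gripper opens to 85 mm and grips with 20 to 120 N. Pads are 22 mm wide; open, the fingers measure 114 mm over their backs; the gripper's body (76 mm by 85 mm) begins 54 mm behind the grasp point. The pads swing forward as they close: fully open they stand 13 mm farther back than shut.
Start: joints at [-1.345, 0.469, -0.049, 1.532, 0.024, 1.141, -0.082], TCP at [170.093, 653.236, 231.335] pointing down, gripper open.
Joint ranges: [-2.59, 2.59], [-0.33, 1.99], [-1.39, 1.29], [0.1, 2.45], [-1.04, 4.18], [0.21, 1.99], [-2.66, 2.66]. Speed limits (rad/s): [2.57, 2.57, 3.14, 3.14, 3.14, 3.14, 3.14].

### API

Orientations are given as [roll, pitch, yaw] about the fixed x, y, z axes, in that order (R = Rz(yaw) Ry(pitch) Rx(roll)).
In Python, from rig import * gives the robot as it stands. The module is installed in compiled form; this text tells all that it offers. Calls block until the motion is done:
- goto(position, orientation): joint-space move of the TCP to a pose.
- movel(position, rotation=None, velocity=150): straight line of the TCP; rotation=None keeps the orientation; velocity is the mean speed in mm/s.
- move_j(angles): joint-space move.
- gripper_to(opening, effort=None): finger opening in mm; effort is the grip in N (None keeps the last); returns when the fingers have stopped.
- wait(seconds).
- solve_ik(position, orientation): joint angles nearest the present ones, or None.
- sense(): the state.
- grab_frame(name): name is "scene" or "top" or "wrist"; returns a dict with "color" (420x560x3 uint8, red, green, blue), "vertical_fov" (degrees; the focal length in pixels is half the picture's height over the tangent of half this angle, whatever the lens; pixels are square), "cx", "cy" (the principal point, pixels), "R" (3x3) and "t" (3): a world point X has camera coordinates R X + t. Camera axes: x right, y down, z forward; pixel columns grow to the right and rows downward; lengths in mm; the calibration is good to about 2 mm. A picture is of the moment at which its call begins. There is no depth.
A pose or a line that the arm cannot do raises IKError and nothing moves.
- sign_off(): hands the job in; it is judged then, once.
The state is a dict: "clock": time; "joint_positions": joint angles; "qd": joint speeds; "tau": joint torques, N m; "tcp_pos": TCP position; "tcp_rot": TCP orientation; "wrist_force": force on the tool from outside, world axes, zero at the start; "moment": the same for the moment, N m; "width": finger opening in mm; "grip_force": force on a finger pad.
Only numpy, scipy, OpenCV 4.12 (cv2) and the standard library are available. Lean on these libraries where they do the work, as an engineer would, in place of code of your own. Each camera call takes 0.05 s, during which the arm holds its last target. There are 200 camera calls.

### The job

Fold the spare hook down from the splash panel and press it firmly onto its stop, then move the slotted turner over from its hook and leave it hanging there by its eye. Fold the emptied hook back up and press it firmly home. Treat the hooks gently (press with about 10 N at the middle of the hook, never as much as 20 N), never let go of the turner in mid-air or lay it down, and leave the other kitchen things where they are.

Things in the scene. Friction and masses are not known exactly. Their poses are not given: they have to be found in the camera images.
- panel: Fixed low olive splash panel, 400 mm long (along its y), 16 mm thick, 230 mm high, standing on a wooden foot 12 mm thick. Origin on the work surface, at mid length, in the plane of the face that carries the hooks; its x points out of that face (away from the robot), y along the panel, z up. The foot reaches 84 mm in front of that face.
- unitA: Mount of hook A, the hook that starts down and carries the turner; it may be the left or the right one. Origin on the hook's pivot axis, 28 mm in front of the panel's face; x out of the panel, y along the pivot axis, z up. Between panel and pivot lie a rubber pad and a steel plate (34 wide, 64 high) that sit up to 0.12 rad out of true: the stops' angles differ by that much and are to be felt.
- unitB: Mount of hook B, the spare hook, which starts folded up; made and measured like unitA.
- hookA (a joint): Angle of hook A from its folded-up stop: 0 = folded up (about upright, parallel to the panel), 1.571 = folded down onto its stop (about level, pointing away from the panel). Starts at its lower stop. The hinge is stiff (about 0.12 N m) and stays where it is left; both stops are hard.
- hookB (a joint): Angle of hook B, as for hook A. Starts within 0.25 rad of 0.
- plateA (a joint): Rocking of hook A's plate on its springy rubber pad, about the pivot axis: 0 = unloaded, positive when the hook is pressed down or outward, negative when pressed towards the panel. Stiffness 25 N m/rad: 10 N at 36 mm from the pivot rocks it 0.014 rad. Beyond 0.044 rad (1.1 N m; 15 N at the hook's end) the plate tears off; a press of 0.25 N m or more on a stop counts as firm.
- plateB (a joint): Rocking of hook B's plate, as for plateA.
- hookA_end (a point): Middle of the outer end of hook A, 73 mm from the pivot axis. The hook is a flat steel bar 12 wide (along the pivot) and 7 thick, centred on the pivot; its last 7 mm is turned up, 10.5 mm proud of the bar on its upper side (the panel side when folded up). Folded up, the end stands 28 to 40 mm above the panel's top edge, so it can be pushed from over the panel.
- hookB_end (a point): The same point of hook B, which has the same shape.
- turner: Loose slotted steel turner, about 140 g, hanging blade down. Origin at the centre of the eye at the top of its handle; z up along the handle, x through the eye (its thickness). Under the eye a handle 16 wide reaches to 55 below the origin, then a blade 66 wide, 4 thick, to 113 below the origin.
- turner_eye (a point): Centre of the turner's eye (the turner's origin). The eye is a flat rectangular frame, outside 40 wide (turner's y), 42 high, 8 thick; its hole 26 wide, 28 high, so it hangs with its centre 10.5 mm under the hook's top face. Its flat sides can be pinched from above with the fingers either side of the hook.
- tin: Loose spice tin, diameter 45, 42 high, standing on the panel's foot between the hooks; origin under it. Leave alone.
- pot1: Loose utensil pot, diameter 100, 130 high, tools up to 300 high; origin under it. Leave alone.
- bowl: Loose white mixing bowl, diameter 230, 100 high; origin under it. Leave alone.
- jar: Loose amber jar, diameter 64, 90 high; origin under it. Leave alone.
- mug: Loose white mug, diameter 76, 85 high; origin under it. Leave alone.
- spoon: Loose steel spoon with a wooden handle lying on the worktop. Leave alone.

How it is judged (in metres and radians):
On the way, in this order (a step that is already met when the one before it is completed fails the run):
1. the spare hook B is down and pressed onto its lower stop (above 1.53 rad) hard enough to rock its plate by 0.010 rad (0.25 N m) for 0.15 s (value of joint hookB above 1.53 rad and value of joint plateB above 0.01 rad), for 0.15 s.
2. the turner hangs from hook B by its eye, let go (x of turner_eye in the frame of unitB between 0.008 and 0.068 m and y of turner_eye in the frame of unitB between -0.015 and 0.015 m and z of turner_eye in the frame of unitB between -0.025 and 0.01 m and angle between turner's own z axis and vertical below 0.3 rad and contact force between turner and unitB above 0.5 N and contact force between turner and the fingers below 0.05 N and linear speed of turner below 0.08 m/s), for 0.3 s.
3. the emptied hook A is up and pressed onto its upper stop (below 0.04 rad) hard enough to rock its plate by 0.010 rad (0.25 N m) for 0.15 s (value of joint hookA below 0.04 rad and value of joint plateA below -0.01 rad), for 0.15 s.
At the end, for the whole second after the job is handed in: The turner hangs at rest, let go, by its eye on hook B (eye centre 8 to 68 mm out from the pivot, within 15 mm sideways, 25 mm below to 10 mm above the pivot, handle within 0.3 rad of vertical); hook B is down at its stop (above 1.5 rad); hook A is folded up at its stop (below 0.05 rad) (all of step 2 and value of joint hookB above 1.5 rad and value of joint hookA below 0.05 rad); the robot touches nothing.
It fails at once if a hook is forced so hard that its plate rocks by more than 0.044 rad (1.1 N m) (value of joint any of plateA, plateB above 0.044 rad or value of joint any of plateA, plateB below -0.044 rad).
It fails at once if the turner is dropped or laid down (its eye comes below 120 mm) (height (world z) of turner_eye below 0.12 m).
It fails at once if the turner is let go in mid-air (contact force between turner and anything else below 0.02 N and linear speed of turner above 0.35 m/s).
It fails at once if another kitchen thing is moved more than 25 mm (distance of any of tin, pot1, bowl, jar, mug, spoon from where it was at the start of the episode above 0.025 m).
It also fails if it takes over 72 s, if anything falls off the work surface, if the arm or the gripper's body presses on something with over 40 N, if the wrist force passes 120 N, or if a joint passes its speed limit or range.

## Working session

There is one attempt and no reset: what is moved stays moved. The work goes in short steps, each a Python script; the robot and the scene stay as the last script left them, time stands still between calls to the robot, and variables do not carry over. Pictures are saved under pics/ and viewed, at most 12 in all, crops included, and the job is handed in when it is done.

```bash
mkdir -p pics
python3 - <<'E'
from rig import *
import cv2,numpy as np
s=sense();print(s)
for n in ["scene","top","wrist"]:
    f=grab_frame(n);cv2.imwrite(f"pics/{n}0.png",f["color"][:,:,::-1])
    np.savez(f"pics/{n}0.npz",**{k:np.array(v) for k,v in f.items()})
    print(n,f["vertical_fov"],f["cx"],f["cy"],np.round(f["R"],3).tolist(),np.round(f["t"],1), np.round(-np.array(f["R"]).T@f["t"]))
try: print(grip_point_offset)
except Exception as e: print(e)
E
```

```text
{'clock': 0.0, 'joint_positions': array([-1.34490503,  0.46945766, -0.04861303,  1.53366353,  0.02412201,
        1.14102887, -0.08229823]), 'qd': array([ 6.29024351e-04,  2.81674463e-04, -1.42615165e-03, -1.85576606e-03,
       -7.61739264e-04, -1.74272709e-03,  8.57966305e-05]), 'tau': array([-5.79615153e-04, -5.10310686e+01, -4.70655214e-02, -2.37719911e+01,
        1.06299270e-02,  7.29214487e-03,  1.37310545e-05]), 'tcp_pos': array([169.96836363, 652.6516212 , 230.26342834]), 'tcp_rot': array([-3.13962365e+00,  8.45832216e-05,  2.88685950e+00]), 'wrist_force': array([ 0.35938305,  0.73568041, -0.23837064]), 'moment': array([ 0.03886843,  0.00701981, -0.03080474]), 'grip_force': 0.0, 'width': 85.55061197073861}
scene 45.41028596331616 282.6872791005659 207.87417647786168 [[-0.605, 0.796, -0.001], [0.464, 0.352, -0.813], [-0.647, -0.492, -0.582]] [ 347.9 -159.8 2046.4] [1609.  786. 1061.]
top 48.60072808652238 279.106484134952 209.10343978257023 [[0.011, -1.0, -0.005], [-0.994, -0.011, -0.11], [0.11, 0.006, -0.994]] [ -17.1  616.4 1758.9] [ 420.  -22. 1816.]
wrist 68.30827485294175 278.0830377622392 209.98981339432672 [[0.253, 0.968, -0.002], [0.929, -0.242, 0.278], [0.269, -0.072, -0.96]] [-673.4  -35.4  378.8] [101. 670. 373.]
18.700000000000003
```

View pics/scene0.png

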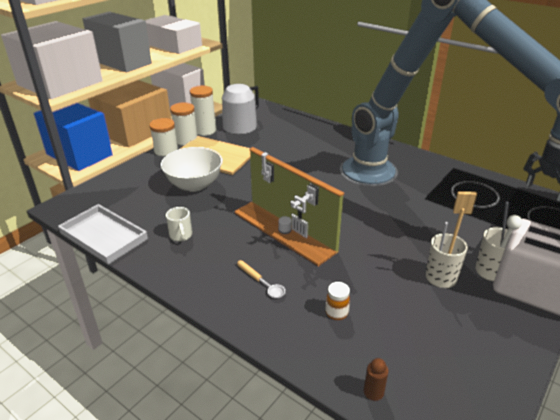

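View pics/top0.png

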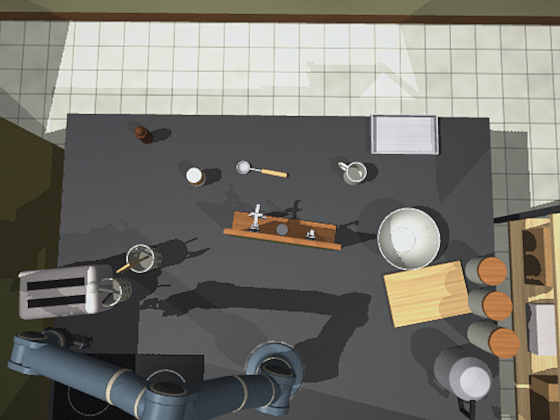

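```bash
cat > h.py <<'E'
import numpy as np,cv2
def load(n): return dict(np.load(f"pics/{n}.npz"))
def snap(name,tag):
    from rig import grab_frame
    f=grab_frame(name);np.savez(f"pics/{tag}.npz",**{k:np.array(v) for k,v in f.items()})
    cv2.imwrite(f"pics/{tag}.png",f["color"][:,:,::-1]);return f
def ray(f,p):
    F=f["color"].shape[0]/2/np.tan(np.radians(float(f["vertical_fov"]))/2)
    d=f["R"].T@np.array([(p[0]-f["cx"])/F,(p[1]-f["cy"])/F,1]);return -f["R"].T@f["t"],d/np.linalg.norm(d)
def onz(f,p,z):
    c,d=ray(f,p);return c+d*(z-c[2])/d[2]
def onplane(f,p,P,n):
    c,d=ray(f,p);return c+d*((P-c)@n)/(d@n)
def tri(f1,p1,f2,p2):
    c1,d1=ray(f1,p1);c2,d2=ray(f2,p2)
    s=np.linalg.lstsq(np.c_[d1,-d2],c2-c1,rcond=None)[0];a=c1+s[0]*d1;b=c2+s[1]*d2
    return (a+b)/2,np.linalg.norm(a-b)
def proj(f,X):
    F=f["color"].shape[0]/2/np.tan(np.radians(float(f["vertical_fov"]))/2)
    x=f["R"]@np.array(X)+f["t"];return np.array([f["cx"],f["cy"]])+F*x[:2]/x[2]
E
python3 - <<'E'
from h import *
t=load("top0");s=load("scene0")
a=cv2.resize(s["color"][140:265,225:350],(600,600),interpolation=2)[:,:,::-1]
b=cv2.resize(t["color"][195:260,215:350],None,fx=5.9,fy=5.9,interpolation=2)[:,:,::-1]
cv2.imwrite("pics/c1.png",a);cv2.imwrite("pics/c2.png",b)
for z in (230,242):
  A=onz(t,(224,231.5),z);B=onz(t,(341,246),z);print(A,B,np.linalg.norm(A-B),np.arctan2(*(A-B)[:2]))
E
```

```text
[515.90371472 175.79065229 230.        ] [ 471.03096137 -223.25765315  230.        ] 401.56333755369616 0.11197902134586693
[515.17677717 174.29535621 242.        ] [ 470.64357063 -221.73339803  242.        ] 398.52475540836167 0.11197902134586701
```

View pics/c1.png

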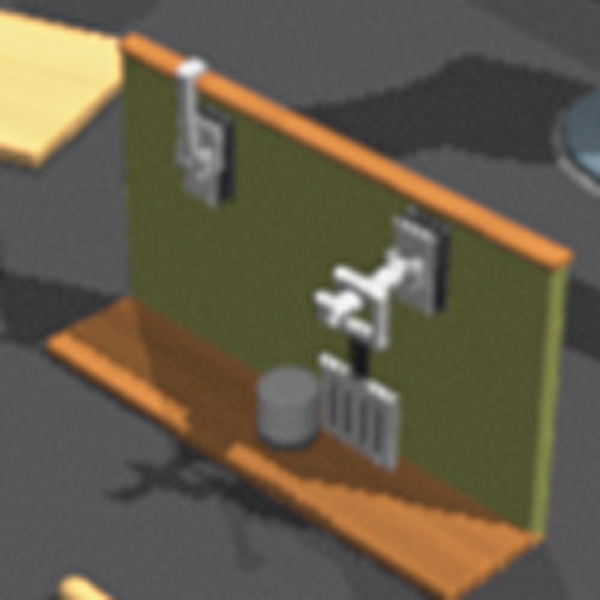

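View pics/c2.png

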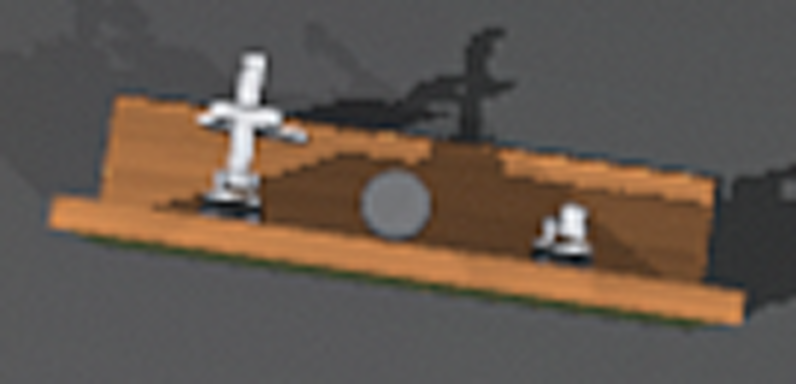

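```bash
python3 - <<'E'
from h import *
t=load("top0");s=load("scene0")
S=lambda u,v:(225+u/4.8-.4,140+v/4.8-.4); T=lambda u,v:(215+u/5.9-.4,195+v/5.9-.4)
for n,a,b in [("Bend",(191,67),(573,210)),("Aend",(325,302),(254,57)),("panL",(572,258),(52,212)),("panR",(128,42),(742,305))]:
    X,e=tri(s,S(*a),t,T(*b));print(n,X.round(1),round(e,1))
from rig import *
yaw=np.pi-0.112
for i,p in enumerate([(545,90,380),(530,-90,380)]):
    goto(p,[np.pi,0,yaw]);f=snap("wrist",f"w{i}")
print(sense()["joint_positions"],sense()["clock"],sense()["tcp_pos"])
a=np.vstack([cv2.imread(f"pics/w{i}.png") for i in (0,1)])
cv2.imwrite("pics/w01.png",np.hstack([cv2.imread(f"pics/w{i}.png") for i in (0,1)])[:, :])
E
python3 -c "
import cv2,numpy as np
a=[cv2.imread(f'pics/w{i}.png')[60:360] for i in (0,1)]
cv2.imwrite('pics/w01.png',np.vstack(a))"
```

```text
Bend [ 519.8 -119.2  263.7] 5.5
Aend [613.8  64.6 201.3] 1.6
panL [517.7 180.4 229.8] 5.8
panR [ 468.5 -219.3  226.9] 5.3
[-0.40974901  0.14631914  0.57472091  1.66740925 -0.0820599   1.35218761
  1.63998768] 3.4583 [530.50345199 -87.85410621 379.77746726]
```

View pics/w01.png

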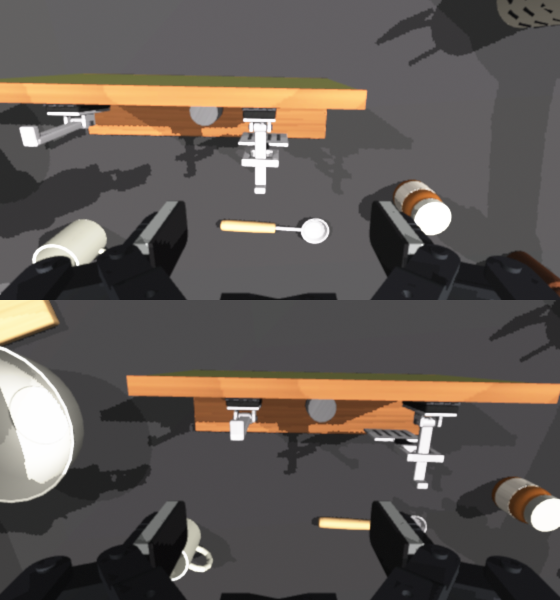

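Run:
```python
from h import *
for n,(c0,c1,r0,r1) in [("w0",(0,110,160,210)),("w0",(225,305,165,260)),("w1",(215,275,155,205)),("w1",(400,460,160,255))]:
    g=cv2.cvtColor(load(n)["color"],cv2.COLOR_RGB2HSV);m=(g[...,2]>125)&(g[...,1]<50)
    print(n)
    for r in range(r0,r1,2):
        x=np.flatnonzero(m[r,c0:c1])+c0
        if len(x): 
            seg=np.split(x,np.flatnonzero(np.diff(x)>1)+1)
            print(r,[(int(q[0]),int(q[-1]),int(g[r,q,2].mean())) for q in seg if len(q)>2])
```

```text
w0
170 []
172 [(47, 96, 204)]
174 [(47, 93, 215)]
176 [(63, 66, 172), (81, 93, 180)]
178 [(63, 94, 185)]
180 [(63, 94, 209)]
182 [(64, 89, 191)]
184 [(64, 89, 176)]
186 [(21, 36, 164), (59, 88, 170)]
188 [(19, 37, 228), (52, 78, 159), (82, 87, 139)]
190 [(19, 38, 225), (47, 73, 160)]
192 [(20, 38, 230), (41, 68, 160)]
194 [(20, 39, 225), (41, 64, 160)]
196 [(21, 60, 194)]
198 [(21, 55, 199)]
200 [(22, 49, 216)]
202 [(22, 44, 225)]
204 [(23, 40, 234)]
206 [(24, 37, 189)]
w0
179 [(243, 274, 245)]
181 [(243, 274, 241)]
183 [(250, 264, 195), (266, 270, 216)]
185 [(249, 271, 234)]
187 [(249, 271, 241)]
189 [(249, 270, 244)]
191 [(250, 252, 243), (254, 270, 233)]
193 [(243, 247, 134), (253, 267, 223)]
195 [(242, 247, 138), (253, 266, 228), (272, 275, 132), (281, 285, 134)]
197 [(241, 247, 147), (252, 266, 226), (272, 275, 150), (281, 286, 147)]
199 [(241, 247, 150), (251, 266, 220), (271, 275, 153), (281, 287, 152)]
201 [(239, 287, 180)]
203 [(238, 265, 252), (268, 288, 234)]
205 [(242, 265, 206), (269, 288, 238)]
207 [(254, 265, 240)]
209 [(252, 271, 202)]
211 [(250, 278, 218)]
213 [(244,
[... 1358 characters left out ...]
07, 416, 135), (420, 430, 238)]
200 [(407, 417, 236), (419, 430, 229)]
202 [(413, 416, 148), (419, 430, 229)]
204 [(419, 429, 237)]
206 [(403, 416, 224), (418, 429, 229)]
208 [(404, 416, 230), (418, 429, 230)]
210 [(406, 415, 206), (418, 428, 237)]
212 [(407, 411, 143), (418, 428, 232)]
214 [(407, 439, 176)]
216 [(407, 444, 241)]
218 [(407, 443, 246)]
220 [(407, 443, 240)]
222 [(416, 427, 221), (435, 442, 153)]
224 [(416, 426, 237)]
226 [(415, 426, 227)]
228 [(415, 425, 236)]
230 [(415, 425, 237)]
232 [(414, 425, 227)]
234 [(414, 424, 236)]
236 [(414, 424, 236)]
238 [(413, 424, 225)]
240 [(414, 423, 158)]
242 [(419, 423, 134)]
244 [(417, 427, 233)]
246 [(417, 427, 236)]
248 [(417, 427, 195)]
```

Run:
```python
from h import *
a=load("w0");b=load("w1")
px=np.array([np.cos(.112),-np.sin(.112),0]);py=np.array([np.sin(.112),np.cos(.112),0])
for n,p,q in [("Atip",(260,251),(422.2,246)),("Bend",(29.5,196.5),(237,191)),("eyetop",(260,222.5),(425.3,218)),("plateA",(259,180),(440.5,174.5)),("plateB",(63,173),(243.5,168)),("panL",(366,150),(9999,0)),("Abar",(260,238),(418.8,233)),("Abar2",(260,206),(424,206))]:
    if q[0]>999: continue
    X,e=tri(a,p,b,q);print(n,X.round(1),round(e,1),"panel",round(X@px,1),round(X@py,1))
for z in (225,230,235):
  print([ (onz(f,p,z)@px).round(1) for f,p in [(a,(100,166)),(a,(300,169)),(b,(300,159)),(b,(450,162))]],end=" ")
for n,f in (("w0",a),("w1",b)):
  g=cv2.cvtColor(f["color"],cv2.COLOR_RGB2HSV);m=(g[...,1]>110)&(g[...,0]<16)&(g[...,2]>150)
  for c in (150,200,320,350): x=np.flatnonzero(m[120:200,c])+120;print(n,c,x[:1],x[-1:],[ (onz(f,(c,x[0]),230)@px).round(1)])
  x=np.flatnonzero(m[156]);print(x[0],x[-1])
```

```text
Atip [610.8  63.  203. ] 0.2 panel 600.0 130.8
Bend [ 513.7 -123.2  260.5] 0.6 panel 524.3 -65.0
eyetop [578.9  66.9 200.4] 0.5 panel 567.8 131.2
plateA [528.8  73.2 217.2] 0.1 panel 517.3 131.9
plateB [ 500.8 -120.5  214.9] 0.5 panel 511.1 -63.8
Abar [599.6  63.8 192.1] 0.3 panel 588.7 130.4
Abar2 [564.7  68.3 193.6] 5.5 panel 553.5 131.0
[np.float64(502.4), np.float64(505.0), np.float64(501.3), np.float64(504.0)] [np.float64(501.7), np.float64(504.3), np.float64(500.7), np.float64(503.4)] [np.float64(501.0), np.float64(503.5), np.float64(500.1), np.float64(502.7)] w0 150 [145] [195] [np.float64(482.2)]
w0 200 [146] [147] [np.float64(483.1)]
w0 320 [149] [198] [np.float64(485.6)]
w0 350 [149] [169] [np.float64(485.6)]
0 366
w1 150 [136] [155] [np.float64(479.8)]
w1 200 [137] [190] [np.float64(480.6)]
w1 320 [139] [192] [np.float64(482.3)]
w1 350 [140] [191] [np.float64(483.2)]
173 558
```

```bash
cat >> h.py <<'E'
W=0.122
PX=np.array([np.cos(W),-np.sin(W),0]);PY=np.array([np.sin(W),np.cos(W),0]);Z=np.array([0,0,1.])
ROT=[np.pi,0,np.pi-W]; GP=18.7
pivA=np.array([610.8,63.0,0])-69.5*PX+189*Z
pivB=np.array([513.7,-123.2,0])+5.25*PX+187.5*Z
def fw(base=0):
    from rig import sense,wait
    v=[]
    for _ in range(3): v.append(sense()["wrist_force"]); wait(0.02)
    return np.mean(v,0)-base
def press(d,base,target,maxd,step=0.5,fine=0.15):
    "advance along unit d till reaction reaches target"
    from rig import sense,movel
    p0=np.array(sense()["tcp_pos"]);s=0;f=0;log=[]
    while f<target and s<maxd:
        s+= step if f<target*0.45 else fine
        movel(p0+s*d,velocity=25);f=-fw(base)@d;log.append((round(s,2),round(f,1)))
    return f,s,log
E
python3 - <<'E'
from h import *
from rig import *
print(pivA,pivB)
r=57
P=lambda th,off=0: pivB+r*(np.sin(th)*PX+np.cos(th)*Z)-GP*Z+off*Z
goto(P(0,70),ROT);gripper_to(60,20);b=fw()
movel(P(0),velocity=120);print("free",fw(b))
gripper_to(5,20);s=sense();print("pinch",s["width"],s["grip_force"],fw(b),s["tcp_pos"]-P(0))
for th in np.linspace(0,1.4,15)[1:]:
    movel(P(th),velocity=60)
    if round(th*10)%3==0: print(round(th,2),fw(b).round(1))
snap("wrist","w2")
gripper_to(60);movel(P(1.4,60),velocity=150);snap("wrist","w3")
print(sense()["clock"])
E
```

```text
[541.81657779  71.45798207 189.        ] [ 518.91097794 -123.83891232  187.5       ]
free [0.06440447 0.66649155 0.44548516]
pinch 11.67082458496622 22.609932348132133 [0.08323208 0.76171561 2.77330997] [0.2139472  0.08558985 0.37499649]
0.3 [-4.4  2.5  2.7]
0.6 [-2.7  1.7 -1.1]
0.9 [-0.1  1.   2.4]
1.2 [ 4.7 -0.2  4.4]
10.5333
```

View pics/w3.png

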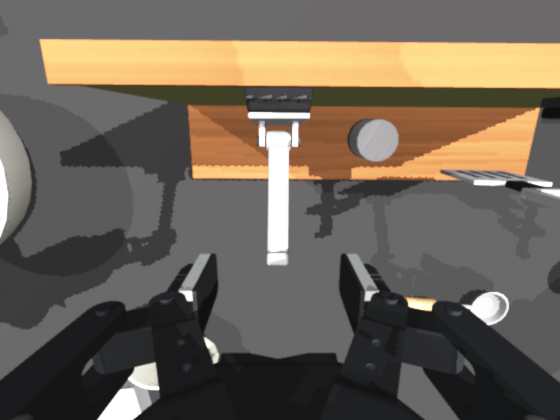

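Hook B is folded nearly level, from pivot (278,138) to tip (278,258) in the wrist view. It lines up with the tool, so I'll press it onto its stop.

Run:
```python
from h import *
from rig import *
gripper_to(0,20)
movel(pivB+45*PX+30*Z,ROT,velocity=150)
wait(.2);b=fw()
movel(pivB+45*PX+16*Z,velocity=60)
f,s,l=press(-Z,b,9.5,25);print(l,sense()["tcp_pos"]-pivB)
for i in range(4): wait(.1);print(fw(b).round(2))
print("bar top z",sense()["tcp_pos"][2])
movel(pivB+45*PX+60*Z,velocity=150)
snap("wrist","w4");print(sense()["clock"])
```

```text
[(0.5, np.float64(0.3)), (1.0, np.float64(1.5)), (1.5, np.float64(1.7)), (2.0, np.float64(1.9)), (2.5, np.float64(2.1)), (3.0, np.float64(2.1)), (3.5, np.float64(2.4)), (4.0, np.float64(2.1)), (4.5, np.float64(2.0)), (5.0, np.float64(2.1)), (5.5, np.float64(2.0)), (6.0, np.float64(1.9)), (6.5, np.float64(3.2)), (7.0, np.float64(5.5)), (7.15, np.float64(5.5)), (7.3, np.float64(5.8)), (7.45, np.float64(6.2)), (7.6, np.float64(7.0)), (7.75, np.float64(7.3)), (7.9, np.float64(7.8)), (8.05, np.float64(8.1)), (8.2, np.float64(8.5)), (8.35, np.float64(9.2)), (8.5, np.float64(9.2)), (8.65, np.float64(10.3))] [44.53439331 -5.4410718   7.84822503]
[-1.44  0.21  9.77]
[-1.08  0.23 10.08]
[-1.48  0.24 10.11]
[-1.45  0.71 10.3 ]
bar top z 195.34682842694824
20.7333
```

Run:
```python
from h import *
from rig import *
E=np.array([578.9,66.9,179.4])
goto(E+PX*0+90*Z,ROT);gripper_to(75,40);snap("wrist","w5")
b=fw()
movel(E-GP*Z,velocity=120);gripper_to(30,40);s=sense();print(s["width"],s["grip_force"],fw(b))
movel(E+(15-GP)*Z,velocity=60);wait(.1);print("lifted",fw(b),sense()["clock"],sense()["tcp_pos"]-E)
snap("wrist","w6")
a=load("w4");c=load("w5")
for n in("w4","w5"):
    f=load(n);print(n,proj(f,pivB+69.5*PX+14*Z),proj(f,pivB+69.5*PX+21*Z))
i=[cv2.imread("pics/w4.png")[60:340],cv2.imread("pics/w5.png")[60:340]]
cv2.imwrite("pics/w45.png",np.vstack(i))
```

```text
39.679394627195464 41.350606083869934 [0.27145052 0.38076564 2.19607019]
lifted [ 1.26964578  0.48793178 -1.7000917 ] 24.4083 [-0.31679032  0.01949977 -4.0043448 ]
w4 [278.75121493 270.95585963] [278.77676716 276.00463733]
w5 [ 15.31109135 265.95576316] [  7.42912576 270.32513955]
```

View pics/w45.png

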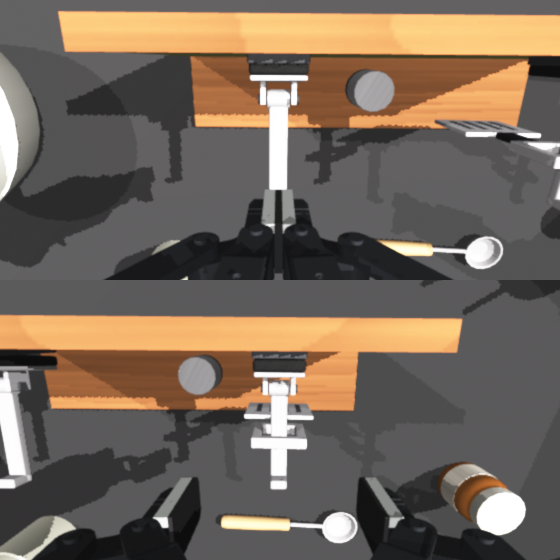

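View pics/w6.png

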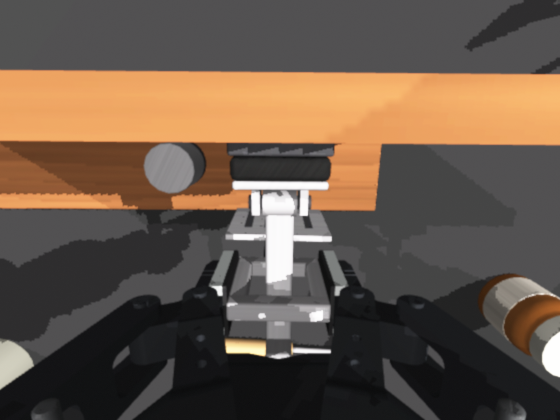

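The eye is gripped and lifted, with hook A's bar running through it at (280,240). Before threading, I'll check the height of hook B's tip.

Run:
```python
from h import *
f=load("w5");g=cv2.cvtColor(f["color"],cv2.COLOR_RGB2HSV)
for r in range(150,274,4):
    x=np.flatnonzero((g[r,:60,2]>120)&(g[r,:60,1]<60)); print(r,[(int(q[0]),int(q[-1]),int(g[r,q,2].mean())) for q in np.split(x,np.flatnonzero(np.diff(x)>1)+1) if len(q)>1])
for s in (-.05,0,.05,.1):
  d=np.cos(s)*PX+np.sin(s)*Z;n=np.cos(s)*Z-np.sin(s)*PX
  print(s,*[proj(f,pivB+r*d+k*n+j*PY).round(0) for r,k,j in [(66,14,-6),(66,14,6),(73,14,-6),(73,14,6),(60,3.5,6),(30,3.5,-6),(30,3.5,6)]])
```

```text
150 [(3, 6, 125), (26, 27, 131)]
154 [(3, 27, 166)]
158 [(0, 28, 170)]
162 [(0, 17, 206), (26, 29, 137)]
166 [(0, 17, 210), (28, 29, 147)]
170 [(0, 17, 202)]
174 [(0, 17, 219)]
178 [(0, 17, 225)]
182 [(0, 18, 224)]
186 [(0, 19, 224)]
190 [(0, 19, 228)]
194 [(0, 20, 227)]
198 [(0, 21, 227)]
202 [(0, 21, 230)]
206 [(0, 22, 225)]
210 [(1, 23, 225)]
214 [(2, 23, 229)]
218 [(2, 24, 224)]
222 [(3, 25, 224)]
226 [(4, 26, 225)]
230 [(4, 26, 224)]
234 [(5, 27, 224)]
238 [(6, 28, 224)]
242 [(7, 28, 228)]
246 [(8, 29, 227)]
250 [(8, 30, 223)]
254 [(9, 30, 219)]
258 [(4, 31, 150)]
262 [(0, 24, 212)]
266 [(0, 16, 241)]
270 []
-0.05 [ 10. 260.] [ 26. 260.] [ 13. 269.] [ 28. 269.] [ 34. 247.] [  8. 211.] [ 24. 211.]
0 [  6. 262.] [ 22. 262.] [  8. 270.] [ 24. 270.] [ 31. 249.] [  6. 211.] [ 22. 211.]
0.05 [  2. 263.] [ 18. 263.] [  4. 272.] [ 20. 272.] [ 28. 250.] [  4. 211.] [ 21. 211.]
0.1 [ -2. 263.] [ 15. 263.] [ -1. 273.] [ 16. 273.] [ 25. 251.] [  3. 212.] [ 19. 212.]
```

Run:
```python
from h import *
from rig import *
import sys
E=np.array([578.9,66.9,194.4])-GP*Z
b=fw()
for k in (20,35,53):
    movel(E+k*PX,velocity=80);f=fw(b);print(k,f.round(1))
    if np.linalg.norm(f)>8: sys.exit("stop")
C=lambda r,z: np.r_[(pivB+r*PX)[:2],z-GP]
movel(C(95,200.2),velocity=150);wait(.2);b=fw();print("at B",b.round(1),sense()["clock"])
snap("wrist","w7");snap("scene","s7")
for r,z in ((78,200.2),(66,200),(52,197.5),(40,196)):
    movel(C(r,z),velocity=60);f=fw(b);print(r,f.round(1))
    if np.linalg.norm(f)>8: sys.exit("stop")
snap("wrist","w8");print(sense()["clock"])
```

```text
20 [-1.4  0.  -0.4]
35 [-0.8 -0.2  0.4]
53 [-0.6  0.4  0. ]
at B [-0.1  0.5 -1.2] 27.4833
78 [ 0.7 -0.3  0.1]
66 [ 0.5 -0.2  0.3]
52 [-0.1 -0.2 -0.1]
40 [-0.2 -0.1  0.3]
29.35
```

View pics/w8.png

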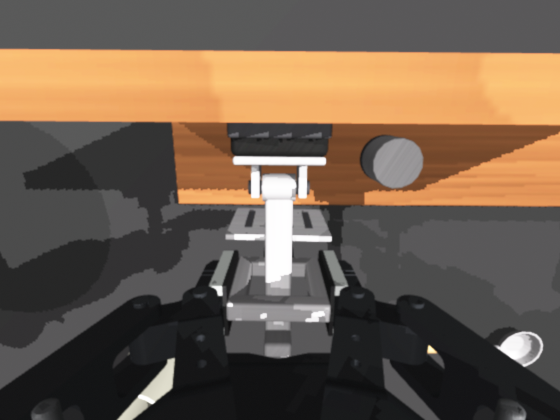

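The eye is threaded on hook B: the bar runs through the frame at (278,240). Next I lower it until the hook takes the weight, then release.

```bash
python3 - <<'E'
from h import *
from rig import *
b=fw()
movel(sense()["tcp_pos"]-10*Z,velocity=60)
f,s,l=press(-Z,b,2.2,9,.7,.7);print(l,sense()["tcp_pos"][2]+GP)
gripper_to(52);wait(.2);gripper_to(75);print(sense()["width"])
wait(.2)
movel(sense()["tcp_pos"]+80*Z,velocity=150)
snap("wrist","w9");snap("scene","s9");print(sense()["clock"])
E
python3 -c "
import cv2,numpy as np
a=cv2.imread('pics/w9.png')[60:340];b=cv2.resize(cv2.imread('pics/s9.png')[140:265,225:350],(280,280),interpolation=2)
cv2.imwrite('pics/c9.png',np.hstack([cv2.resize(a,(500,250)),cv2.resize(b,(250,250))]))"
```

```text
[(0.7, np.float64(0.1)), (1.4, np.float64(0.8)), (2.1, np.float64(0.1)), (2.8, np.float64(0.2)), (3.5, np.float64(-0.3)), (4.2, np.float64(2.5))] 181.38780127979655
75.24935137983091
33.3417
```

View pics/c9.png

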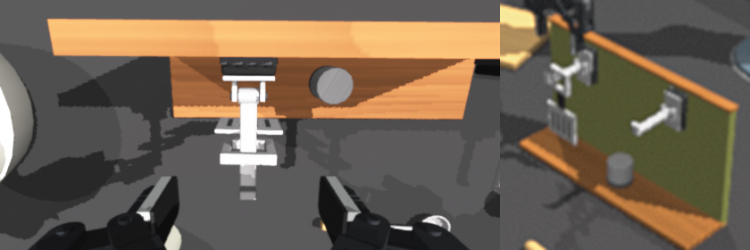

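The turner hangs freely on hook B, and hook A is empty and level. Next I fold hook A up.

```bash
python3 - <<'E'
from h import *
from rig import *
r=57;pv=pivA+0.5*Z
P=lambda th,off=0: pv+r*(np.sin(th)*PX+np.cos(th)*Z)+(off-GP)*Z
t0=np.pi/2
goto(P(t0,70),ROT);gripper_to(40,20);b=fw()
movel(P(t0),velocity=150);gripper_to(5,20);print(sense()["width"],fw(b).round(1))
for th in np.linspace(t0,0.2,14)[1:]: movel(P(th),velocity=70)
print(fw(b).round(1));gripper_to(40);movel(P(.2,60),velocity=150)
snap("wrist","w10");print(sense()["clock"])
gripper_to(0)
movel(pv+45*PX+95*Z,velocity=150);movel(pv+45*PX+34*Z,velocity=120)
wait(.1);b=fw();movel(pv+36*PX+34*Z,velocity=60);print("pre",fw(b).round(1))
f,s,l=press(-PX,b,10,36,.8,.25);print(l[::3],l[-2:],(sense()["tcp_pos"]-pv)@PX)
for i in range(3): wait(.1);print((fw(b)@PX).round(2))
movel(pv+45*PX+34*Z,velocity=100);movel(pv+45*PX+130*Z,velocity=150)
snap("wrist","w11");snap("scene","s11");print(sense()["clock"])
E
python3 -c "
import cv2,numpy as np
a=cv2.imread('pics/w11.png')[60:340];b=cv2.resize(cv2.imread('pics/s11.png')[140:265,225:350],(280,280),interpolation=2)
cv2.imwrite('pics/c11.png',np.hstack([cv2.resize(a,(500,250)),cv2.resize(b,(250,250))]))"
```

```text
11.650238482607016 [ 0.4 -0.4  2.3]
[ 4.4  1.8 -1.6]
39.9417
pre [ 1.7 -0.5  1.6]
[(0.8, np.float64(2.5)), (3.2, np.float64(2.5)), (5.6, np.float64(2.2)), (8.0, np.float64(2.1)), (10.4, np.float64(2.0)), (12.8, np.float64(2.6)), (15.2, np.float64(2.6)), (17.6, np.float64(2.5)), (20.0, np.float64(2.4)), (22.4, np.float64(2.7)), (24.25, np.float64(5.9)), (25.0, np.float64(7.5)), (25.75, np.float64(9.0)), (26.5, np.float64(10.3))] [(26.25, np.float64(9.8)), (26.5, np.float64(10.3))] 13.28616411523363
10.43
10.78
10.14
55.7917
```

View pics/c11.png

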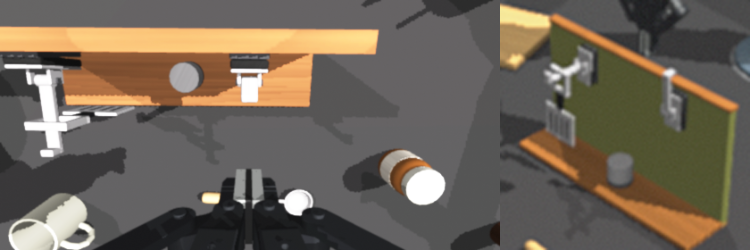

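```bash
python3 -c "
from rig import *
print(sign_off())"
```

```text
the job is handed in; nothing more can be done
None
```

The job is handed in at about 56 s of the 72 s allowed. Hook B is down and was pressed onto its stop with about 10 N, and the turner hangs free on it by its eye. Hook A is folded up and was pressed home with about 10 N. The hand-in returned no verdict.

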